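Ease a spring clip off a dough-roller axle with a wedge

ROBOT

A 7-joint arm with a two-finger parallel gripper is mounted at the origin on the work surface; the furniture and walls round the work are solid. World frame = base frame: x ahead of the robot, y to its left, z up, the work surface at z = 0. Lengths are in m, angles in rad, forces in N, time in s.
With the tool pointing down it reaches from about 0.425 to 0.925 m from the base axis. Payload 6.8 kg.
Tool frame: the origin (TCP) lies between the finger pads; the fingertips stand finger_overhang ahead of it and the grasp point (between the pads) lies 6 mm ahead of it (finger_overhang is the distance from the TCP to the fingertips, in m); z points along the fingers, y is the line along which they close (so a half turn about z gives the same grasp; the last joint's range is limited). The gripper opens to 85 mm and grips with 20 to 120 N. Pads are 22 mm wide; open, the fingers measure 114 mm over their backs; the gripper's body (76 mm by 85 mm) begins 54 mm behind the grasp point. The pads swing forward as they close: fully open they stand 13 mm farther back than shut.
Start: joints at [1.122, 0.477, 0.022, 1.555, -0.011, 1.109, -0.083], TCP at [0.226, -0.636, 0.256] pointing down, gripper open.
Joint ranges: [-2.96, 2.96], [-0.34, 2.1], [-1.41, 1.46], [0.24, 2.44], [-1.37, 4.51], [0.17, 1.92], [-2.96, 2.96]. Speed limits (rad/s): [2.39, 2.39, 3.14, 3.14, 3.14, 3.14, 3.14].

INTERFACE

Orientations are given as a unit quaternion [w, x, y, z].
In Python, from station import * gives the robot as it stands.
- The arm moves only by the tool drive_tool, never from a script. Its argument "increments" is a list of rows, each an object of numbers: "claw": the finger opening in m, from 0 to 0.0854; "dx", "dy", "dz": the shift along the tool's x, y, z in m; "wx", "wy", "wz": the turn, a rotation vector about the tool's x, y, z in degrees. A call has 1 to 20 rows; each row shifts and turns the commanded pose from where the row before left it, along the tool's axes as they then stand; what a row does not reach is not made up. A row lasts 1/8 s, in which the tool goes at most 62.5 mm and 10.7 degrees, less where a joint would pass 70% of its speed; a pose out of reach is approached as far as the arm can. A call with a gripper value outside its range is refused whole. The fingers move at their own pace and stop on an object; "newtons" is the grip in N (left out, the last holds). Time passes only in rows, so rows that do not move let the fingers close. It gives the time, the measured TCP pose, the force, the opening and the grip force at its end, in the units of the state.
- get_obs(): the state, without advancing time (a new reading comes with each control period).
- read_camera(name): name is "side" or "top"; returns (picture, depth): 384x512x3 uint8, red, green, blue; 384x512 float32, m along the optical axis (not along the pixel's ray), 0 where there is no reading.
- calibration(name): a dict with "intrinsics" (3x3 intrinsics, pixels), "k1" (the pictures are not rectified: a ray, as slopes to the right and down, at radius r is drawn at 1 + k1 r^2 times it, then the intrinsics apply), "R" (3x3) and "t" (3): a world point X has camera coordinates R X + t. Camera axes: x right, y down, z forward; pixel columns grow to the right and rows downward; lengths in m; the calibration is good to about 2 mm. A picture is of the moment at which its call begins. calibration takes no time and is no camera call.
- hand_in(): hands the job in; it is judged then, once.
The state is a dict: "t": time; "q": joint angles; "joint_vel": joint speeds; "joint_torque": joint torques, N m; "eef_pos": TCP position; "tool_rot": TCP orientation; "contact_force": force on the tool from outside, world axes, zero at the start; "torque": the same for the moment, N m; "gripper_width": opening from 0.0 (shut) to 1.0 (fully open); "grasp_force": force on a finger pad.
Only numpy, scipy, OpenCV 4.12 (cv2) and the standard library are available. Lean on these libraries where they do the work, as an engineer would, in place of code of your own. Each camera call takes 0.05 s, during which the arm holds its last target. There are 200 camera calls.

TASK

The dough roller has to come off its stand for washing: slide the wooden wedge under the bridge of the spring clip at the end of the axle so that the clip spreads and is eased up off the axle by the wedge; do not pull it off with the gripper. Then draw the roller off the axle, and leave clip, wedge and roller lying in the low steel tray. Leave the cups, timer, teaspoon, shaker and jar where they are.

Things in the scene. Friction and masses are not known exactly. Their poses are not given: they have to be found in the camera images.
- stand: Fixed stand: dark base 120x100x10 mm, upright aluminium cheek 70 mm wide, 138 high, with a horizontal steel stub axle. Origin on the worktop straight below the clip's groove; +x along the axle from free end to cheek, which points away from the robot (within 0.35 rad); z up. Cheek x=91 to 105 mm, base x=52 to 172 mm, y=-50 to 50.
- axle (a point): Point on the axle's axis in the middle of the clip groove, 110 mm above the worktop; axes as the stand's. Axle 24 mm diameter behind the groove (x=-5 to 5 mm, 17 mm diameter); in front of it a flatted end 18 mm wide (y) and 16 high.
- axle_end (a point): Free end of the axle, on its axis, 17 mm from axle; nothing stands in front of it.
- clip: Omega-shaped spring clip of polished steel (friction 0.2), 44 g, astride the axle's groove; it keeps the roller on. Origin on the axle's axis, axes as the stand's. Two sprung legs, 19 mm apart inside, 3 mm thick, hang from a bridge to 18 mm below the origin, with round bumps above and below the axle and side plates (x=-14 to 4) that keep it upright. Pushed along +x it bears on the roller's end.
- clip_bridge (a point): Middle of the bridge's underside, 24 mm above the clip's origin. Bridge 8 mm (x) by 26 mm (y), 4 thick, sloping up to the front like the wedge's ramp (15 degrees); a pry lip rises from its front edge to x=-12 mm. Slot down to the roller: 6 to 7 mm high, 19 wide. Pushing takes 10 to 20 N; once 7 mm up the clip springs up and perches loosely 14 mm up, leaning back a little.
- roller: Smooth aluminium tube, outside diameter 37 mm, bore 28, 85 mm long, about 120 g, loose on the axle between clip and cheek. Origin at its centre, x along its axis. It hangs 2 mm low, so its top is about 16.5 mm above the axle's axis; it comes off towards the free end.
- wedge: Wooden wedge tool 130 mm long, 60 g, on its flat underside, on either side of the stand. Origin on the underside below the middle of its grip, +x to the thin tip, z up. Grip block x=-30 to 18 mm, 22 wide (y), 30 high; then a notch; a crest x=42 to 45 mm, 17.5 high; then an even 15 degree ramp down to the tip. Blade and notch 12 mm wide.
- wedge_notch (a point): Middle of the notch's floor, 37 mm ahead of the wedge's origin and 15 mm above its underside. The notch, x=18 to 42 mm, slopes like the ramp down to the crest's 3.5 mm step: the clip's bridge drops in here behind the crest and can be carried on the wedge, its legs astride and reaching about 27 mm below the wedge's underside.
- wedge_tip (a point): The tip on the underside, 100 mm ahead of the wedge's origin; there the blade is 2.5 mm thick.
- tray: Fixed low steel tray 270 mm (x) by 180 mm (y) outside, walls 28 mm high and 3 thick, floor 3 thick. Origin under its centre on the worktop, z up. On the side of the stand where the wedge is not.
- tray_cup: Empty foil cup, 85 mm across, 48 mm high, standing in the tray's near (-x) end, centred about x = -87 mm of the tray. Origin under its centre. Stays where it is.
- cup: Empty foil cup, 85 mm across, 48 mm high, beside the wedge's blade. Origin under its centre. Stays where it is.
- timer: White kitchen timer 66 x 66 x 24 mm beside the rear of the wedge. Origin under its centre. Stays where it is.
- teaspoon: Steel teaspoon 130 x 26 x 11 mm between robot and stand. Origin under its centre. Stays where it is.
- shaker: Clear shaker with a pale cap, 44 mm across, 90 mm high, beside the axle on one side. Origin under its centre. Stays standing.
- jar: Small jar with a dark cap, 44 mm across, 105 mm high, beside the axle on one side. Origin under its centre. Stays standing.

How it is judged:
On the way, in this order (a step that is already met when the one before it is completed fails the run):
1. the clip is up off the axle, with the wedge under its bridge (z of clip in the frame of axle above 0.01 m and distance between wedge_notch and clip_bridge below 0.04 m), for 0.1 s.
2. the roller is drawn off the axle (distance between roller and axle above 0.075 m), for 0.1 s.
At the end, for the whole second after the job is handed in: The origins of clip, wedge and roller lie within the outline of the tray, less than 60 mm above the worktop, released and at rest (x of clip in the frame of tray between -0.135 and 0.135 m and y of clip in the frame of tray between -0.09 and 0.09 m and z of each of clip, wedge, roller in the frame of tray below 0.06 m and x of wedge in the frame of tray between -0.135 and 0.135 m and y of wedge in the frame of tray between -0.09 and 0.09 m and x of roller in the frame of tray between -0.135 and 0.135 m and y of roller in the frame of tray between -0.09 and 0.09 m and linear speed of each of clip, wedge, roller below 0.03 m/s); the robot touches nothing.
It fails at once if the gripper's fingers take hold of the clip while it is still on the axle (contact force between the fingers and clip above 1.5 N and distance between clip and axle below 0.012 m).
It fails at once if tray cup or cup is shoved more than 3 cm or knocked over (distance of any of tray_cup, cup from where it was at the start of the episode above 0.03 m or angle between any of tray_cup, cup's own z axis and vertical above 0.6 rad).
It fails at once if timer or teaspoon is shoved more than 3 cm or knocked over (distance of any of timer, teaspoon from where it was at the start of the episode above 0.03 m or angle between any of timer, teaspoon's own z axis and vertical above 0.6 rad).
It fails at once if shaker or jar is shoved more than 3 cm or knocked over (distance of any of shaker, jar from where it was at the start of the episode above 0.03 m or angle between any of shaker, jar's own z axis and vertical above 0.6 rad).
It also fails if it takes over 72 s, if anything falls off the work surface, if the arm or the gripper's body presses on something with over 40 N, if the wrist force passes 120 N, or if a joint passes its speed limit or range.

## Working session

There is one attempt and no reset: what is moved stays moved. The work goes in short steps, Python scripts to look and compute and a tool call to move; the robot and the scene stay as the last step left them, time stands still between calls to the robot, and variables do not carry over. Pictures are saved under pics/ and viewed, at most 10 in all, crops included, and the job is handed in when it is done.

Besides the shell and the picture viewer there is one more tool, called in YAML: its name, and indented under it one key for each argument. drive_tool: Moves the arm, as the interface text tells. Its arguments: {"type":"object","properties":{"increments":{"type":"array","items":{"type":"object","properties":{"claw":{"type":"number"},"dx":{"type":"number"},"dy":{"type":"number"},"dz":{"type":"number"},"wx":{"type":"number"},"wy":{"type":"number"},"wz":{"type":"number"}}}},"newtons":{"type":"number"}},"required":["increments"]}

```bash
mkdir -p pics
cat > h.py <<'E'
from station import *
import numpy as np, cv2
def shot(n,tag):
    p,d=read_camera(n); np.savez(f'pics/{tag}.npz',p=p,d=d); cv2.imwrite(f'pics/{tag}.png',p[:,:,::-1]); return p,d
def cloud(n,d):
    c=calibration(n);K=np.array(c['intrinsics']);H,W=d.shape
    v,u=np.mgrid[:H,:W].astype(float)
    xd=(u-K[0,2])/K[0,0];yd=(v-K[1,2])/K[1,1];x,y=xd.copy(),yd.copy()
    for _ in range(8):
        s=1+c['k1']*(x*x+y*y);x=xd/s;y=yd/s
    P=np.dstack([x*d,y*d,d]);R=np.array(c['R']);t=np.array(c['t'])
    return (P-t)@R
E
python3 - <<'E'
from h import *
ims=[]
for n in('top','side'):
    p,d=shot(n,n+'0');c=calibration(n);print(n,c,(d>0).mean());ims.append(p)
o=get_obs();print(o)
try: print(finger_overhang)
except Exception as e: print(e)
E
```

```text
top {'intrinsics': array([[371.4947278 ,   0.        , 258.34540915],
       [  0.        , 371.4947278 , 194.31542623],
       [  0.        ,   0.        ,   1.        ]]), 'k1': 0.027918687724016542, 'R': array([[ 0.02793521, -0.99960792,  0.00190719],
       [-0.99184313, -0.02795548, -0.12436112],
       [ 0.12436568,  0.00158242, -0.99223519]]), 't': array([-0.01732157,  0.52552936,  1.30457041])} 0.9958597819010416
side {'intrinsics': array([[424.83607689,   0.        , 253.80464162],
       [  0.        , 424.83607689, 189.7021327 ],
       [  0.        ,   0.        ,   1.        ]]), 'k1': -0.11187312935953096, 'R': array([[ 0.99920139,  0.03856861, -0.01044274],
       [ 0.01653445, -0.63702373, -0.77066684],
       [-0.03637582,  0.76987871, -0.63715271]]), 't': array([-0.50172076,  0.06912581,  1.64255275])} 0.9713083902994791
{'t': 0.1, 'q': array([ 1.12191158,  0.47773204,  0.0223494 ,  1.55639163, -0.01148892,
        1.10929478, -0.083112  ]), 'joint_vel': array([-0.00054451, -0.00205945,  0.00065508, -0.00326161,  0.00029758,
       -0.00025587, -0.00165304]), 'joint_torque': array([ 6.15522920e-03, -5.97752953e+01,  1.61458645e+00, -2.81951594e+01,
        1.28580123e-02,  4.95203145e-03,  3.02904743e-05]), 'eef_pos': array([ 0.22541563, -0.63570526,  0.25539676]), 'tool_rot': array([-8.22031928e-04,  9.85517396e-01,  1.69572235e-01, -2.11197950e-04]), 'contact_force': array([-0.13320806,  0.71844682, -0.4348371 ]), 'torque': array([ 0.03475455,  0.02514306, -0.00589846]), 'grasp_force': 0.0, 'gripper_width': 0.9985000496358146}
0.025
```

View pics/top0.png

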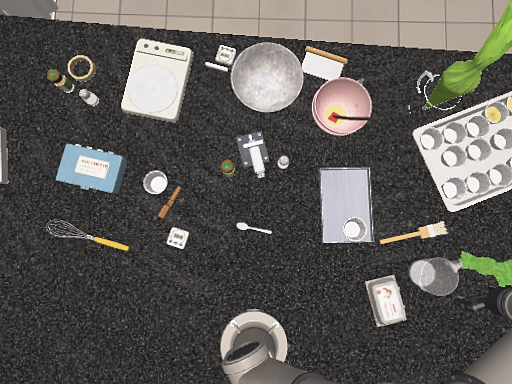

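View pics/side0.png

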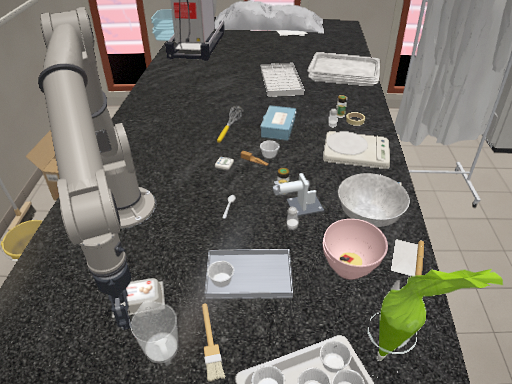

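The top view shows the stand at about (255,155), jar (227,167), shaker (283,161), wedge (170,203), cup (155,183), timer (177,238) and tray (346,205), with the tray cup at (355,229). The side view agrees. Next I'll measure.

Run:
```python
from h import *
T=np.load('pics/top0.npz');S=np.load('pics/side0.npz')
ct=cloud('top',T['d']);cs=cloud('side',S['d'])
hsv=cv2.cvtColor(T['p'],cv2.COLOR_RGB2HSV)
# wedge
b=np.zeros(hsv.shape[:2],bool);b[180:225,150:190]=1
m=b&(hsv[...,1]>90)&(hsv[...,2]>60)&(hsv[...,0]<25)
P=ct[m];print('wedge n',m.sum(),P.mean(0),P[:,2].min(),P[:,2].max())
q=P[:,:2]-P[:,:2].mean(0);w,v=np.linalg.eigh(q.T@q);a=v[:,1];s=q@a
for lo in np.arange(-.08,.08,.01):
    k=(s>=lo)&(s<lo+.01)
    if k.any():print(round(lo,3),k.sum(),P[k].mean(0).round(4),np.ptp(q[k]@v[:,0]).round(4))
print('axis',a)
# roller region in top, by height
for nm,c,box in(('top',ct,(120,185,225,300)),('side',cs,(165,215,265,330))):
    b=np.zeros(c.shape[:2],bool);b[box[0]:box[1],box[2]:box[3]]=1
    for z0,z1 in((.112,.131),(.131,.15)):
        k=b&(c[...,2]>z0)&(c[...,2]<z1);Q=c[k];print(nm,z0,k.sum())
        if nm=='top' or 1:
            for x0 in np.arange(.5,.8,.01):
                kk=(Q[:,0]>=x0)&(Q[:,0]<x0+.01)
                if kk.sum()>1:print(x0.round(3),kk.sum(),Q[kk].mean(0).round(4),Q[kk][:,1].min().round(3),Q[kk][:,1].max().round(3))
def up(i,b,f):return cv2.resize(i[b[0]:b[1],b[2]:b[3]],None,fx=f,fy=f,interpolation=cv2.INTER_CUBIC)
a=up(T['p'],(120,190,215,295),5);b=up(T['p'],(175,255,135,215),5)[:350]
c=up(S['p'],(155,240,265,330),5);c=cv2.resize(c,(int(c.shape[1]*.7),int(c.shape[0]*.7)))
W=max(a.shape[1]+b.shape[1],1);I=np.zeros((600,800,3),np.uint8);I[:350,:400]=a[:350,:400];I[:350,400:800]=b[:350,:400]
c=c[:250];I[350:350+c.shape[0],:c.shape[1]]=c
cv2.imwrite('pics/crop0.png',I[:,:,::-1])
```

```text
wedge n 215 [0.48447047 0.32162894 0.0166552 ] -0.007206640529345002 0.03730031620618214
-0.08 4 [0.5507 0.291  0.0006] 0.008
-0.07 12 [0.5432 0.2929 0.0045] 0.0157
-0.06 12 [0.5344 0.2972 0.0047] 0.0145
-0.05 12 [0.5254 0.3024 0.0084] 0.0172
-0.04 14 [0.5161 0.3078 0.0097] 0.0187
-0.03 15 [0.5065 0.3108 0.0106] 0.0198
-0.02 13 [0.4978 0.315  0.0116] 0.0192
-0.01 14 [0.4892 0.3195 0.0133] 0.0203
-0.0 19 [0.4794 0.3238 0.0165] 0.0257
0.01 22 [0.4704 0.3277 0.0242] 0.0312
0.02 20 [0.462  0.3318 0.0252] 0.0309
0.03 24 [0.4532 0.337  0.0256] 0.0316
0.04 22 [0.4433 0.3404 0.0246] 0.0317
0.05 12 [0.4378 0.3469 0.0191] 0.0324
axis [-0.90124369  0.43331261]
top 0.112 303
0.57 11 [ 0.5764 -0.0075  0.1176] -0.017 0.0
0.58 8 [ 0.5834 -0.0119  0.1191] -0.02 0.004
0.59 11 [0.5966 0.0029 0.1215] -0.02 0.011
0.6 30 [ 0.6043 -0.0028  0.1235] -0.019 0.015
0.61 30 [0.6144 0.0011 0.1233] -0.016 0.018
0.62 31 [0.6243 0.0017 0.1235] -0.016 0.019
0.63 31 [0.6348 0.0081 0.1222] -0.012 0.026
0.64 31 [0.6451 0.0089 0.123 ] -0.008 0.026
0.65 32 [0.6552 0.0136 0.1224] -0.005 0.03
0.66 30 [0.6654 0.0163 0.124 ]
[... 941 characters left out ...]
 -0.009 0.021
0.66 23 [0.6652 0.0117 0.1236] -0.005 0.045
0.67 22 [0.675  0.0102 0.1225] -0.004 0.033
0.68 14 [ 0.6851 -0.0077  0.1215] -0.016 0.003
0.69 12 [ 0.695  -0.001   0.1229] -0.013 0.03
0.7 5 [0.7013 0.0177 0.122 ] 0.015 0.023
side 0.131 97
0.57 3 [ 0.5776 -0.0105  0.1465] -0.016 -0.005
0.58 13 [ 0.5845 -0.0088  0.1411] -0.019 0.005
0.59 8 [ 0.5922 -0.014   0.1387] -0.02 -0.002
0.6 3 [ 0.6068 -0.0025  0.1316] -0.009 0.003
0.62 3 [6.261e-01 1.000e-04 1.314e-01] -0.008 0.01
0.64 3 [0.6457 0.0092 0.1322] 0.009 0.01
0.66 6 [0.6669 0.028  0.1343] 0.004 0.05
0.67 22 [0.6753 0.0308 0.1396] 0.008 0.053
0.68 26 [0.6848 0.0083 0.1398] -0.016 0.051
0.69 9 [ 0.693  -0.0027  0.1377] -0.013 0.022
```

View pics/crop0.png

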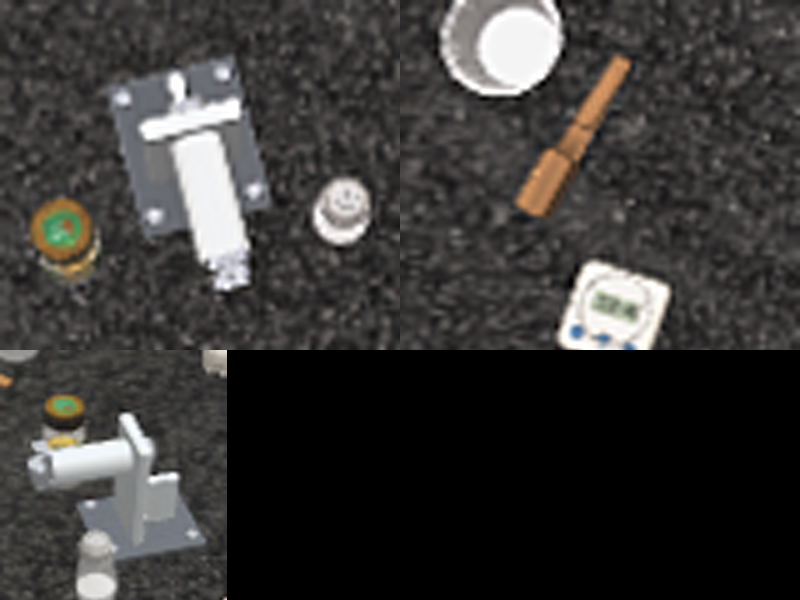

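Run:
```python
from h import *
T=np.load('pics/top0.npz');S=np.load('pics/side0.npz')
ct=cloud('top',T['d']);cs=cloud('side',S['d'])
def box(c,b):
    m=np.zeros(c.shape[:2],bool);m[b[0]:b[1],b[2]:b[3]]=1;return m
for nm,c,b,b2 in(('top',ct,(120,185,225,300),(120,185,225,300)),('side',cs,(165,215,265,330),(165,215,265,330))):
    m=box(c,b)
    Q=c[m&(c[...,2]>.134)&(c[...,2]<.145)&(c[...,0]>.655)&(c[...,1]>-.03)&(c[...,1]<.07)]
    l=cv2.fitLine(Q[:,:2].astype(np.float32),cv2.DIST_HUBER,0,.001,.001).ravel();a=np.arctan2(l[1],l[0])
    print(nm,'cheek',len(Q),Q.mean(0),'axis yaw',(a+np.pi/2)%np.pi, Q[:,:2].min(0),Q[:,:2].max(0))
    Q=c[m&(c[...,2]>.117)&(c[...,2]<.131)&(c[...,0]>.603)&(c[...,0]<.665)&(c[...,1]>-.03)&(c[...,1]<.04)]
    l=cv2.fitLine(Q[:,:2].astype(np.float32),cv2.DIST_HUBER,0,.001,.001).ravel();print('roller line',len(Q),l,np.arctan2(l[1],l[0]),Q.mean(0),'ztop',np.percentile(Q[:,2],95))
    Q=c[m&(c[...,2]>.132)&(c[...,0]<.605)&(c[...,1]<.03)&(c[...,1]>-.04)];print('clip',len(Q),Q.mean(0),Q.min(0),Q.max(0))
# jar, shaker, tray, cups, timer, spoon from top cloud
for nm,b,z0,z1 in(('jar',(150,180,212,243),.08,.13),('shaker',(145,178,270,300),.07,.12),('traycup',(210,250,335,375),.035,.07),('cup',(165,200,140,170),.03,.07),('timer',(222,255,160,195),.012,.05),('trayrim',(160,250,315,380),.018,.04)):
    Q=ct[box(ct,b)&(ct[...,2]>z0)&(ct[...,2]<z1)]
    print(nm,len(Q),((np.percentile(Q,2,axis=0)+np.percentile(Q,98,axis=0))/2).round(3),Q.min(0).round(3),Q.max(0).round(3))
    if nm=='trayrim':print(cv2.minAreaRect(Q[:,:2].astype(np.float32)))
```

```text
top cheek 75 [0.68372089 0.02046085 0.13798197] axis yaw 0.29372156 [ 0.67153098 -0.01020044] [0.69818262 0.0538002 ]
roller line 170 [0.92745703 0.37392974 0.6339601  0.00611868] 0.38324252 [0.63396012 0.00611868 0.12403668] ztop 0.12889821747290356
clip 59 [ 0.48273042 -0.00629229  0.6978131 ] [ 0.35948279 -0.01940111  0.13306476] [0.59504423 0.00395131 1.35982912]
side cheek 52 [0.68222155 0.01541485 0.1400025 ] axis yaw 0.2717551 [ 0.66863102 -0.01579457] [0.69526451 0.05327414]
roller line 107 [ 0.94730216  0.32034138  0.6289502  -0.00331132] 0.32608983 [ 6.34958938e-01 -2.98031975e-04  1.25197314e-01] ztop 0.1304042796851847
clip 24 [ 0.58621816 -0.01074784  0.14100227] [ 0.57638101 -0.02017776  0.1329777 ] [0.59450555 0.00524435 0.14700691]
jar 140 [0.612 0.108 0.099] [0.591 0.087 0.081] [0.633 0.129 0.112]
shaker 77 [ 0.642 -0.088  0.082] [ 0.627 -0.104  0.071] [ 0.658 -0.072  0.093]
traycup 159 [ 0.412 -0.343  0.046] [ 0.372 -0.384  0.035] [ 0.453 -0.302  0.056]
cup 155 [0.558 0.365 0.041] [0.518 0.324 0.03 ] [0.599 0.407 0.054]
timer 324 [0.363 0.282 0.02 ] [0.327 0.245 0.012] [0.401 0.32  0.03 ]
trayrim 397 [ 0.498 -0.319  0.029] [ 0.362 -0.415  0.018] [ 0.635 -0.223  0.04 ]
((0.4989880621433258, -0.3190506100654602), (0.2693958282470703, 0.18082943558692932), 2.4224963188171387)
```

drive_tool:
  increments:
    - {"wz": 9.04}
    - {"wz": 9.04}
    - {"wz": 9.04}
    - {"wz": 9.04}
    - {"wz": 9.04}
    - {"dx": 0.0059,"dy": -0.04}
    - {"dx": 0.0059,"dy": -0.04}
    - {"dx": 0.0059,"dy": -0.04}
    - {"dx": 0.0059,"dy": -0.04}
    - {"dx": 0.0059,"dy": -0.04}
    - {"dx": 0.0059,"dy": -0.04}
    - {"dx": 0.0059,"dy": -0.04}
    - {"dx": 0.0059,"dy": -0.04}
    - {"dx": 0.0059,"dy": -0.04}
    - {"dx": 0.0059,"dy": -0.04}
    - {"dx": 0.0059,"dy": -0.04}
    - {"dx": 0.0059,"dy": -0.04}
    - {"dx": 0.0059,"dy": -0.04}

```text
schema error: expected keys claw, dx, dy, dz, wx, wy, wz
```

drive_tool:
  increments:
    - {"claw": 0.085,"dx": 0,"dy": 0,"dz": 0,"wx": 0,"wy": 0,"wz": 9.04}
    - {"claw": 0.085,"dx": 0,"dy": 0,"dz": 0,"wx": 0,"wy": 0,"wz": 9.04}
    - {"claw": 0.085,"dx": 0,"dy": 0,"dz": 0,"wx": 0,"wy": 0,"wz": 9.04}
    - {"claw": 0.085,"dx": 0,"dy": 0,"dz": 0,"wx": 0,"wy": 0,"wz": 9.04}
    - {"claw": 0.085,"dx": 0,"dy": 0,"dz": 0,"wx": 0,"wy": 0,"wz": 9.04}
    - {"claw": 0.085,"dx": 0.0077,"dy": -0.052,"dz": 0,"wx": 0,"wy": 0,"wz": 0}
    - {"claw": 0.085,"dx": 0.0077,"dy": -0.052,"dz": 0,"wx": 0,"wy": 0,"wz": 0}
    - {"claw": 0.085,"dx": 0.0077,"dy": -0.052,"dz": 0,"wx": 0,"wy": 0,"wz": 0}
    - {"claw": 0.085,"dx": 0.0077,"dy": -0.052,"dz": 0,"wx": 0,"wy": 0,"wz": 0}
    - {"claw": 0.085,"dx": 0.0077,"dy": -0.052,"dz": 0,"wx": 0,"wy": 0,"wz": 0}
    - {"claw": 0.085,"dx": 0.0077,"dy": -0.052,"dz": 0,"wx": 0,"wy": 0,"wz": 0}
    - {"claw": 0.085,"dx": 0.0077,"dy": -0.052,"dz": 0,"wx": 0,"wy": 0,"wz": 0}
    - {"claw": 0.085,"dx": 0.0077,"dy": -0.052,"dz": 0,"wx": 0,"wy": 0,"wz": 0}
    - {"claw": 0.085,"dx": 0.0077,"dy": -0.052,"dz": 0,"wx": 0,"wy": 0,"wz": 0}
    - {"claw": 0.085,"dx": 0.0077,"dy": -0.052,"dz": 0,"wx": 0,"wy": 0,"wz": 0}

```text
t: 1.98
eef_pos: [0.5208, -0.1994, 0.2561]
tool_rot: [0.0, 0.975, -0.222, -0.0]
contact_force: [0.5, -0.5, 0.1]
gripper_width: 0.999
grasp_force: 0.0
```

drive_tool:
  increments:
    - {"claw": 0.085,"dx": -0.029,"dy": -0.0455,"dz": 0,"wx": 0,"wy": 0,"wz": 0}
    - {"claw": 0.085,"dx": -0.029,"dy": -0.0455,"dz": 0,"wx": 0,"wy": 0,"wz": 0}
    - {"claw": 0.085,"dx": -0.029,"dy": -0.0455,"dz": 0,"wx": 0,"wy": 0,"wz": 0}
    - {"claw": 0.085,"dx": -0.029,"dy": -0.0455,"dz": 0,"wx": 0,"wy": 0,"wz": 0}
    - {"claw": 0.085,"dx": -0.029,"dy": -0.0455,"dz": 0,"wx": 0,"wy": 0,"wz": 0}
    - {"claw": 0.085,"dx": -0.029,"dy": -0.0455,"dz": 0,"wx": 0,"wy": 0,"wz": 0}
    - {"claw": 0.085,"dx": -0.029,"dy": -0.0455,"dz": 0,"wx": 0,"wy": 0,"wz": 0}
    - {"claw": 0.085,"dx": -0.029,"dy": -0.0455,"dz": 0,"wx": 0,"wy": 0,"wz": 0}
    - {"claw": 0.085,"dx": -0.029,"dy": -0.0455,"dz": 0,"wx": 0,"wy": 0,"wz": 0}
    - {"claw": 0.085,"dx": -0.029,"dy": -0.0455,"dz": 0,"wx": 0,"wy": 0,"wz": 0}

```text
t: 3.22
eef_pos: [0.4556, 0.3362, 0.256]
tool_rot: [0.0, 0.975, -0.222, -0.0]
contact_force: [0.4, -0.0, 0.1]
gripper_width: 0.993
grasp_force: 0.0
```

drive_tool:
  increments:
    - {"claw": 0.05,"dx": 0,"dy": 0,"dz": 0.045,"wx": 0,"wy": 0,"wz": 0}
    - {"claw": 0.05,"dx": 0,"dy": 0,"dz": 0.045,"wx": 0,"wy": 0,"wz": 0}
    - {"claw": 0.05,"dx": 0,"dy": 0,"dz": 0.045,"wx": 0,"wy": 0,"wz": 0}
    - {"claw": 0.05,"dx": 0,"dy": 0,"dz": 0.045,"wx": 0,"wy": 0,"wz": 0}
    - {"claw": 0.05,"dx": 0,"dy": 0,"dz": 0.03,"wx": 0,"wy": 0,"wz": 0}
    - {"claw": 0.05,"dx": 0,"dy": 0,"dz": 0.014,"wx": 0,"wy": 0,"wz": 0}
    - {"claw": 0.01,"dx": 0,"dy": 0,"dz": 0,"wx": 0,"wy": 0,"wz": 0}
    - {"claw": 0.01,"dx": 0,"dy": 0,"dz": 0,"wx": 0,"wy": 0,"wz": 0}
    - {"claw": 0.01,"dx": 0,"dy": 0,"dz": 0,"wx": 0,"wy": 0,"wz": 0}
    - {"claw": 0.01,"dx": 0,"dy": 0,"dz": 0,"wx": 0,"wy": 0,"wz": 0}
  newtons: 80

```text
t: 4.47
eef_pos: [0.4567, 0.3352, 0.0333]
tool_rot: [-0.001, 0.975, -0.222, 0.001]
contact_force: [-0.3, 0.3, 4.5]
gripper_width: 0.239
grasp_force: 78.9
```

drive_tool:
  increments:
    - {"claw": 0.01,"dx": 0,"dy": 0,"dz": -0.03,"wx": 0,"wy": 0,"wz": 0}
    - {"claw": 0.01,"dx": 0,"dy": 0,"dz": -0.05,"wx": 0,"wy": 0,"wz": 0}
    - {"claw": 0.01,"dx": 0,"dy": 0,"dz": -0.05,"wx": 0,"wy": 0,"wz": 0}
    - {"claw": 0.01,"dx": 0,"dy": 0,"dz": -0.05,"wx": 0,"wy": 0,"wz": 0}
    - {"claw": 0.01,"dx": 0,"dy": 0,"dz": 0,"wx": 0,"wy": 0,"wz": -8.46}
    - {"claw": 0.01,"dx": 0,"dy": 0,"dz": 0,"wx": 0,"wy": 0,"wz": -8.46}
    - {"claw": 0.01,"dx": 0,"dy": 0,"dz": 0,"wx": 0,"wy": 0,"wz": -8.46}
    - {"claw": 0.01,"dx": 0,"dy": 0,"dz": 0,"wx": 0,"wy": 0,"wz": -8.46}
    - {"claw": 0.01,"dx": 0,"dy": 0,"dz": 0,"wx": 0,"wy": 0,"wz": -8.46}
    - {"claw": 0.01,"dx": -0.0154,"dy": 0.0458,"dz": 0,"wx": 0,"wy": 0,"wz": 0}
    - {"claw": 0.01,"dx": -0.0154,"dy": 0.0458,"dz": 0,"wx": 0,"wy": 0,"wz": 0}
    - {"claw": 0.01,"dx": -0.0154,"dy": 0.0458,"dz": 0,"wx": 0,"wy": 0,"wz": 0}
    - {"claw": 0.01,"dx": -0.0154,"dy": 0.0458,"dz": 0,"wx": 0,"wy": 0,"wz": 0}
    - {"claw": 0.01,"dx": -0.0154,"dy": 0.0458,"dz": 0,"wx": 0,"wy": 0,"wz": 0}
    - {"claw": 0.01,"dx": -0.0154,"dy": 0.0458,"dz": 0,"wx": 0,"wy": 0,"wz": 0}
    - {"claw": 0.01,"dx": -0.0154,"dy": 0.0458,"dz": 0,"wx": 0,"wy": 0,"wz": 0}
    - {"claw": 0.01,"dx": -0.0154,"dy": 0.0458,"dz": 0,"wx": 0,"wy": 0,"wz": 0}

```text
t: 6.6
eef_pos: [0.4426, -0.0531, 0.2127]
tool_rot: [0.0, 0.989, 0.145, 0.0]
contact_force: [0.5, 0.3, -1.6]
gripper_width: 0.234
grasp_force: 78.5
```

drive_tool:
  increments:
    - {"claw": 0.01,"dx": 0,"dy": 0,"dz": 0.035,"wx": 0,"wy": 0,"wz": 0}
    - {"claw": 0.01,"dx": 0,"dy": 0,"dz": 0.035,"wx": 0,"wy": 0,"wz": 0}
    - {"claw": 0.01,"dx": 0,"dy": 0,"dz": 0,"wx": 0,"wy": 0,"wz": 0}

```text
t: 6.98
eef_pos: [0.4409, -0.0516, 0.1408]
tool_rot: [-0.0, 0.989, 0.145, -0.002]
contact_force: [-0.6, -0.9, -1.0]
gripper_width: 0.24
grasp_force: 78.6
```

Run:
```python
from h import *
p,d=shot('side','side1');q,e=shot('top','top1');o=get_obs();print(o['t'],o['eef_pos'],o['tool_rot'],o['contact_force'])
a=cv2.resize(p[150:225,230:330],None,fx=4,fy=4,interpolation=cv2.INTER_CUBIC);b=cv2.resize(q[130:225,220:300],None,fx=4.5,fy=4.5,interpolation=cv2.INTER_CUBIC)
I=np.zeros((430,800,3),np.uint8);I[:300,:400]=a;I[:428,420:780]=b[:428];cv2.imwrite('pics/c1.png',I[:,:,::-1])
```

```text
7.075 [ 0.44319649 -0.05139579  0.14310166] [1.90857848e-05 9.89477860e-01 1.44684205e-01 2.10310395e-04] [ 0.42491258  0.6199251  -0.59154162]
```

View pics/c1.png

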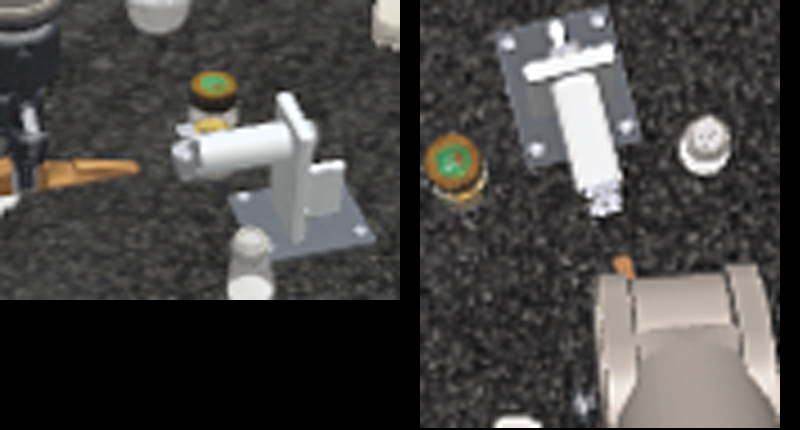

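Side crop: the wedge looks level, with its tip at (137,168). Top crop: the tip is at (622,262), just in front of the clip at (605,200). It is low by my own arithmetic and must rise 18.5 mm. I'll check lateral alignment against the roller's silhouette first.

```bash
cat >> h.py <<'E'
def ray(n,uv,z):
    c=calibration(n);K=np.array(c['intrinsics']);u=(np.array(uv,float)-K[:2,2])/np.diag(K)[:2]
    x=u.copy()
    for _ in range(8): x=u/(1+c['k1']*(x@x))
    R=np.array(c['R']);o=-R.T@np.array(c['t']);d=R.T@np.r_[x,1];return o+d*(z-o[2])/d[2]
E
python3 - <<'E'
from h import *
T=np.load('pics/top1.npz');p=T['p'].astype(float);g=p.mean(2)
mid=[]
for v in range(150,166):
    r=g[v,245:268]; k=np.where(r>150)[0]; runs=np.split(k,np.where(np.diff(k)>1)[0]+1); k=max(runs,key=len)
    a,b=k[0],k[-1]
    if a==0 or b==len(r)-1: continue
    l=a-(r[a]-150)/(r[a]-r[a-1]); h=b+(r[b]-150)/(r[b]-r[b+1])
    mid.append(ray('top',(245+(l+h)/2,v),.108)); print(v,245+l,245+h,end=' ; ')
mid=np.array(mid);f=np.polyfit(mid[:,0],mid[:,1],1);print('\nroller y=',f,'yaw',np.arctan(f[0]),'y at .59',np.polyval(f,.59),'resid',np.std(mid[:,1]-np.polyval(f,mid[:,0])))
for n,b in(('top',(182,195,255,275)),('side',(185,200,240,268))):
    S=np.load(f'pics/{n}1.npz');h=cv2.cvtColor(S['p'],cv2.COLOR_RGB2HSV);c=cloud(n,S['d'])
    m=np.zeros(h.shape[:2],bool);m[b[0]:b[1],b[2]:b[3]]=1;m&=(h[...,0]<25)&(h[...,1]>80)&(h[...,2]>70)
    v,u=np.where(m)
    if n=='top':
        for r in np.unique(v):
            w=ray(n,(u[v==r].mean(),r),.1143);print(r,(v==r).sum(),w.round(4))
    else:
        for x in np.unique(u):
            w=(u==x);print(x,v[w].min(),v[w].max(),c[v[w],u[w]].mean(0).round(4))
E
```

```text
150 248.68243243243242 259.5464480874317 ; 151 249.17391304347825 259.6296296296296 ; 152 249.29090909090908 259.86281588447656 ; 153 249.41121495327104 260.46945337620576 ; 154 249.8984375 260.5514511873351 ; 155 250.1830985915493 260.6646706586826 ; 156 250.3082191780822 261.1193181818182 ; 157 250.4453781512605 261.4637223974763 ; 158 250.93197278911563 261.5302197802198 ; 159 251.17747440273038 261.71760797342193 ; 160 251.30272108843536 262.3677685950413 ; 161 251.48458149779736 262.5 ; 162 252.0811808118081 262.5249343832021 ; 163 252.16494845360825 262.5983606557377 ; 164 252.29054054054055 263.26477541371156 ; 165 252.55094339622642 263.37389380530976 ; 
roller y= [ 0.28395326 -0.17411567] yaw 0.2766707852450466 y at .59 -0.006583248664319419 resid 0.00018409602777913226
187 4 [ 0.5411 -0.0228  0.1143]
188 4 [ 0.5377 -0.0229  0.1143]
189 4 [ 0.5343 -0.023   0.1143]
190 4 [ 0.531  -0.0265  0.1143]
191 2 [ 0.5277 -0.03    0.1143]
240 191 197 [ 0.455  -0.0366  0.1094]
241 190 197 [ 0.4588 -0.0383  0.1132]
242 190 197 [ 0.462  -0.0339  0.1097]
243 190 196 [ 0.4654 -0.0303  0.109 ]
244 190 196 [ 0.4688 -0.0276  0.1069]
245 190 196 [ 0.4723 -0.026   0.1056]
246 190 196 [ 0.476  -0.0263  0.1059]
247 190 196 [ 0.4781 -0.0043  0.0878]
248 190 195 [ 0.4844 -0.043   0.1227]
249 190 195 [ 0.4864 -0.0192  0.1025]
250 190 195 [ 0.4902 -0.0217  0.1048]
251 190 195 [ 0.4937 -0.0179  0.1017]
252 190 195 [ 0.4972 -0.0152  0.0995]
253 190 195 [ 0.501  -0.0186  0.1024]
254 190 194 [ 0.5054 -0.0357  0.1194]
255 190 194 [ 0.5078 -0.0084  0.0964]
256 190 194 [ 0.5115 -0.0082  0.0963]
257 190 193 [ 0.5161 -0.0317  0.1186]
258 190 193 [ 0.5195 -0.027   0.1147]
259 190 193 [ 0.5231 -0.0278  0.1155]
260 190 193 [ 0.5267 -0.0283  0.116 ]
261 190 193 [0.5295 0.0024 0.0902]
262 190 193 [0.5331 0.0085 0.0852]
263 190 193 [0.5362 0.0417 0.0578]
264 191 192 [0.5389 0.1089 0.0019]
```

drive_tool:
  increments:
    - {"claw": 0.01,"dx": 0,"dy": -0.0028,"dz": -0.0188,"wx": 0,"wy": 0,"wz": 0.5}
    - {"claw": 0.01,"dx": 0.01,"dy": 0,"dz": 0,"wx": 0,"wy": 0,"wz": 0}
    - {"claw": 0.01,"dx": 0.01,"dy": 0,"dz": 0,"wx": 0,"wy": 0,"wz": 0}
    - {"claw": 0.01,"dx": 0,"dy": 0,"dz": 0,"wx": 0,"wy": 0,"wz": 0}
    - {"claw": 0.01,"dx": 0,"dy": 0,"dz": 0,"wx": 0,"wy": 0,"wz": 0}

```text
t: 7.7
eef_pos: [0.4609, -0.0433, 0.1606]
tool_rot: [-0.0, 0.99, 0.14, -0.001]
contact_force: [-0.6, -0.3, 0.2]
gripper_width: 0.237
grasp_force: 78.6
```

Run:
```python
from h import *
p,d=shot('side','side2');q,e=shot('top','top2');o=get_obs();print(o['t'],o['eef_pos'],o['tool_rot'],o['contact_force'])
a=cv2.resize(p[170:210,240:305],None,fx=8,fy=8,interpolation=cv2.INTER_CUBIC)
b=cv2.resize(q[145:190,240:280],None,fx=6.5,fy=6.5,interpolation=cv2.INTER_CUBIC)
I=np.zeros((330,800,3),np.uint8);I[:320,:520]=a;I[:b.shape[0],530:530+b.shape[1]]=b;cv2.imwrite('pics/c2.png',I[:,:,::-1])
```

```text
7.8 [ 0.46082933 -0.04338856  0.16072304] [-3.25169598e-05  9.90120761e-01  1.40216370e-01 -4.97429637e-04] [-0.26385499  0.15064166 -1.02763535]
```

View pics/c2.png

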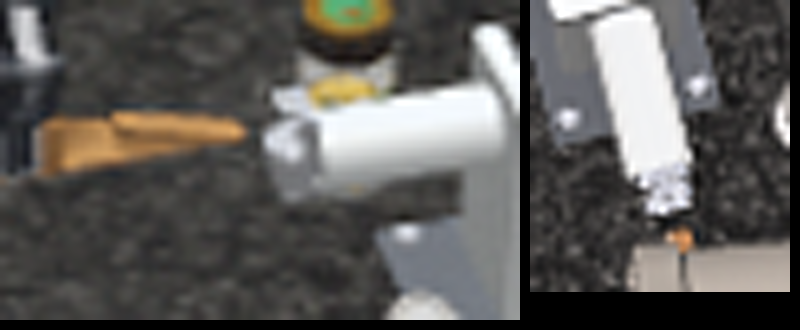

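Side crop: the tip is at about (243,131) in the crop, just in front of the clip lip at (290,100). In the top crop the tip (682,238) is in line with the clip (668,190). I'll check the slot height by comparing projections with what is seen.

Run:
```python
from h import *
def proj(n,X):
    c=calibration(n);P=np.array(c['R'])@X+np.array(c['t']);x=P[:2]/P[2];x=x*(1+c['k1']*(x@x));K=np.array(c['intrinsics']);return (np.diag(K)[:2]*x+K[:2,2]).round(1)
o=get_obs();e=o['eef_pos'];yw=.281;ax=np.array([np.cos(yw),np.sin(yw),0]);ny=np.array([-ax[1],ax[0],0])
u0=e[2]-.0333;print('underside',u0)
tip=np.r_[e[:2],u0]+.108*ax
for n in('side','top'):print(n,'tip top',proj(n,tip+[0,0,.0025]),'crest near/top',proj(n,tip-.0565*ax+[0,0,.0175]),proj(n,tip-.0565*ax-ny*.006+[0,0,.0175]))
A=np.array([.590,-.0066,.110])
for nm,x,y,z in(('lip tip',-12,0,32),('bridge mid top',0,0,28),('axle end top',-17,0,8),('roller front top',4.5,0,16.5),('roller rear top',89,0,16.5),('cheek top -y front',91,-35,28),('cheek top +y',105,35,28),('clip right front bot',-14,-12,-18)):
    print(nm,proj('side',A+ax*x/1e3+ny*y/1e3+[0,0,z/1e3]),proj('top',A+ax*x/1e3+ny*y/1e3+[0,0,z/1e3]))
# roller silhouette in side picture: bright bounds per column
g=np.load('pics/side2.npz')['p'].mean(2)
for u in range(284,302,4):
    r=g[170:200,u];k=np.where(r>140)[0];print(u,170+k.min(),170+k.max())
th=np.linspace(0,2*np.pi,73)
for x in(15,40,60):
    q=np.array([proj('side',A+ax*x/1e3+[0,0,-.002]+.0185*(ny*np.cos(t)+np.array([0,0,np.sin(t)]))) for t in th]);print(x,q[q[:,1].argmin()],q[q[:,1].argmax()])
```

```text
underside 0.12742303963033808
side tip top [270.6 186.1] crest near/top [255.4 185.3] [255.8 186.3]
top tip top [262.  179.3] crest near/top [266.3 195. ] [268.1 194.5]
lip tip [274.6 182.9] [261.1 174.6]
bridge mid top [277.7 183.2] [260.1 171.4]
axle end top [273.1 188.3] [261.4 177.3]
roller front top [278.9 185.5] [259.8 170.7]
roller rear top [301.  181.9] [253.6 147. ]
cheek top -y front [304.9 185.1] [263.4 143.1]
cheek top +y [302.2 173.1] [242.3 144.2]
clip right front bot [274.7 195.7] [264.4 176.8]
284 179 192
288 178 191
292 181 199
296 181 190
300 173 189
15 [280.5 184. ] [282.4 194. ]
40 [287.2 182.9] [288.9 192.9]
60 [292.3 182.1] [294.1 192. ]
```

drive_tool:
  increments:
    - {"claw": 0.01,"dx": 0.002,"dy": 0,"dz": -0.0013,"wx": 0,"wy": 0,"wz": 0}
    - {"claw": 0.01,"dx": 0.006,"dy": 0,"dz": 0,"wx": 0,"wy": 0,"wz": 0}
    - {"claw": 0.01,"dx": 0.006,"dy": 0,"dz": 0,"wx": 0,"wy": 0,"wz": 0}
    - {"claw": 0.01,"dx": 0.006,"dy": 0,"dz": 0,"wx": 0,"wy": 0,"wz": 0}
    - {"claw": 0.01,"dx": 0.004,"dy": 0,"dz": 0,"wx": 0,"wy": 0,"wz": 0}
    - {"claw": 0.01,"dx": 0,"dy": 0,"dz": 0,"wx": 0,"wy": 0,"wz": 0}

```text
t: 8.55
eef_pos: [0.4846, -0.0365, 0.1623]
tool_rot: [-0.0, 0.99, 0.14, 0.0]
contact_force: [-0.1, 0.6, -1.4]
gripper_width: 0.239
grasp_force: 78.6
```

drive_tool:
  increments:
    - {"claw": 0.01,"dx": 0.004,"dy": 0,"dz": 0,"wx": 0,"wy": 0,"wz": 0}
    - {"claw": 0.01,"dx": 0.004,"dy": 0,"dz": 0,"wx": 0,"wy": 0,"wz": 0}
    - {"claw": 0.01,"dx": 0.002,"dy": 0,"dz": 0,"wx": 0,"wy": 0,"wz": 0}
    - {"claw": 0.01,"dx": 0,"dy": 0,"dz": 0,"wx": 0,"wy": 0,"wz": 0}

```text
t: 9.05
eef_pos: [0.4941, -0.0337, 0.1624]
tool_rot: [-0.0, 0.99, 0.14, 0.0]
contact_force: [0.8, -0.0, -1.3]
gripper_width: 0.243
grasp_force: 78.6
```

drive_tool:
  increments:
    - {"claw": 0.01,"dx": 0.004,"dy": 0,"dz": 0.0005,"wx": 0,"wy": 0,"wz": 0}
    - {"claw": 0.01,"dx": 0.004,"dy": 0,"dz": 0.0005,"wx": 0,"wy": 0,"wz": 0}
    - {"claw": 0.01,"dx": 0.004,"dy": 0,"dz": 0.0005,"wx": 0,"wy": 0,"wz": 0}
    - {"claw": 0.01,"dx": 0.004,"dy": 0,"dz": 0,"wx": 0,"wy": 0,"wz": 0}
  newtons: 110

```text
t: 9.55
eef_pos: [0.5089, -0.0294, 0.1605]
tool_rot: [0.0, 0.99, 0.14, -0.001]
contact_force: [-1.4, -0.2, -2.8]
gripper_width: 0.232
grasp_force: 110.8
```

drive_tool:
  increments:
    - {"claw": 0.01,"dx": 0.004,"dy": 0,"dz": 0,"wx": 0,"wy": 0,"wz": 0}
    - {"claw": 0.01,"dx": 0.004,"dy": 0,"dz": 0,"wx": 0,"wy": 0,"wz": 0}
    - {"claw": 0.01,"dx": 0.002,"dy": 0,"dz": 0,"wx": 0,"wy": 0,"wz": 0}

```text
t: 9.93
eef_pos: [0.5138, -0.0281, 0.1593]
tool_rot: [0.0, 0.99, 0.14, -0.006]
contact_force: [-17.1, -3.7, 6.5]
gripper_width: 0.233
grasp_force: 112.1
```

drive_tool:
  increments:
    - {"claw": 0.01,"dx": 0.003,"dy": 0,"dz": 0,"wx": 0,"wy": 0,"wz": 0}
    - {"claw": 0.01,"dx": 0.003,"dy": 0,"dz": 0,"wx": 0,"wy": 0,"wz": 0}
    - {"claw": 0.01,"dx": 0,"dy": 0,"dz": 0,"wx": 0,"wy": 0,"wz": 0}

```text
t: 10.3
eef_pos: [0.5174, -0.0275, 0.1591]
tool_rot: [0.001, 0.99, 0.139, -0.008]
contact_force: [-21.5, -5.8, 10.8]
gripper_width: 0.228
grasp_force: 112.8
```

drive_tool:
  increments:
    - {"claw": 0.01,"dx": 0.003,"dy": 0,"dz": 0,"wx": 0,"wy": 0,"wz": 0}
    - {"claw": 0.01,"dx": 0.003,"dy": 0,"dz": 0,"wx": 0,"wy": 0,"wz": 0}
    - {"claw": 0.01,"dx": 0,"dy": 0,"dz": 0,"wx": 0,"wy": 0,"wz": 0}

```text
t: 10.68
eef_pos: [0.5271, -0.0246, 0.1599]
tool_rot: [0.0, 0.99, 0.14, -0.004]
contact_force: [-9.1, -4.1, -0.2]
gripper_width: 0.233
grasp_force: 111.4
```

drive_tool:
  increments:
    - {"claw": 0.01,"dx": 0.004,"dy": 0,"dz": 0,"wx": 0,"wy": 0,"wz": 0}
    - {"claw": 0.01,"dx": 0.004,"dy": 0,"dz": 0,"wx": 0,"wy": 0,"wz": 0}
    - {"claw": 0.01,"dx": 0.004,"dy": 0,"dz": 0,"wx": 0,"wy": 0,"wz": 0}
    - {"claw": 0.01,"dx": 0,"dy": 0,"dz": 0,"wx": 0,"wy": 0,"wz": 0}

```text
t: 11.18
eef_pos: [0.543, -0.0196, 0.1612]
tool_rot: [-0.0, 0.99, 0.14, 0.001]
contact_force: [-1.3, -0.6, -2.5]
gripper_width: 0.234
grasp_force: 111.1
```

Run:
```python
from h import *
p,d=shot('side','side3');o=get_obs();print(o['t'],o['eef_pos'],o['tool_rot'],o['contact_force'])
a=cv2.resize(p[165:210,240:310],None,fx=9,fy=9,interpolation=cv2.INTER_CUBIC)
cv2.imwrite('pics/c3.png',a[:,:,::-1])
```

```text
11.225 [ 0.54289103 -0.01958402  0.16122399] [-6.19700539e-05  9.90094454e-01  1.40400210e-01  8.65946745e-04] [-0.45750641 -0.28842027 -1.59876286]
```

View pics/c3.png

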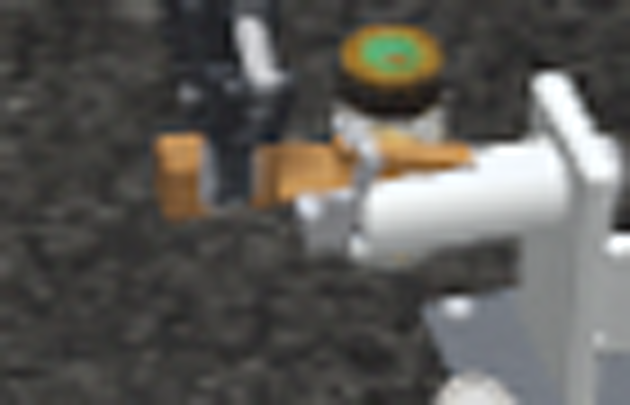

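The clip has sprung up and sits astride the wedge around (360,150). The crest is about under the bridge and the wedge tip is at (470,155). I'll advance a little more, then lift.

drive_tool:
  increments:
    - {"claw": 0.01,"dx": 0.0035,"dy": 0,"dz": 0,"wx": 0,"wy": 0,"wz": 0}
    - {"claw": 0.01,"dx": 0.003,"dy": 0,"dz": 0,"wx": 0,"wy": 0,"wz": 0}
    - {"claw": 0.01,"dx": 0,"dy": 0,"dz": 0,"wx": 0,"wy": 0,"wz": 0}
    - {"claw": 0.01,"dx": 0,"dy": 0,"dz": -0.003,"wx": 0,"wy": 0,"wz": 0}
    - {"claw": 0.01,"dx": 0,"dy": 0,"dz": -0.003,"wx": 0,"wy": 0,"wz": 0}
    - {"claw": 0.01,"dx": 0,"dy": 0,"dz": -0.003,"wx": 0,"wy": 0,"wz": 0}
    - {"claw": 0.01,"dx": 0,"dy": 0,"dz": -0.003,"wx": 0,"wy": 0,"wz": 0}
    - {"claw": 0.01,"dx": 0,"dy": 0,"dz": 0,"wx": 0,"wy": 0,"wz": 0}

```text
t: 12.22
eef_pos: [0.5484, -0.0182, 0.1732]
tool_rot: [0.0, 0.99, 0.14, 0.0]
contact_force: [0.3, 0.5, -1.5]
gripper_width: 0.227
grasp_force: 111.1
```

Run:
```python
from h import *
p,d=shot('side','side4');o=get_obs();print(o['t'],o['eef_pos'],o['tool_rot'],o['contact_force'])
a=cv2.resize(p[160:210,240:310],None,fx=9,fy=9,interpolation=cv2.INTER_CUBIC)
cv2.imwrite('pics/c4.png',a[:,:,::-1])
```

```text
12.275 [ 0.54823802 -0.01814402  0.17302052] [1.96847475e-05 9.90120232e-01 1.40220931e-01 1.25361831e-04] [-0.54742175 -0.40314739 -1.30701207]
```

View pics/c4.png

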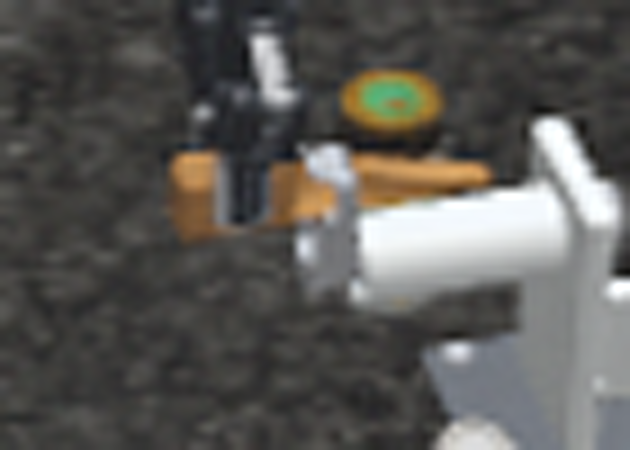

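The clip's bridge now sits in the notch at about (330,165), behind the crest. I'll lift straight up.

drive_tool:
  increments:
    - {"claw": 0.01,"dx": 0,"dy": 0,"dz": -0.004,"wx": 0,"wy": 0,"wz": 0}
    - {"claw": 0.01,"dx": 0,"dy": 0,"dz": -0.006,"wx": 0,"wy": 0,"wz": 0}
    - {"claw": 0.01,"dx": 0,"dy": 0,"dz": -0.008,"wx": 0,"wy": 0,"wz": 0}
    - {"claw": 0.01,"dx": 0,"dy": 0,"dz": -0.008,"wx": 0,"wy": 0,"wz": 0}
    - {"claw": 0.01,"dx": 0,"dy": 0,"dz": -0.008,"wx": 0,"wy": 0,"wz": 0}
    - {"claw": 0.01,"dx": 0,"dy": 0,"dz": -0.008,"wx": 0,"wy": 0,"wz": 0}
    - {"claw": 0.01,"dx": 0,"dy": 0,"dz": -0.008,"wx": 0,"wy": 0,"wz": 0}
    - {"claw": 0.01,"dx": 0,"dy": 0,"dz": -0.008,"wx": 0,"wy": 0,"wz": 0}
    - {"claw": 0.01,"dx": 0,"dy": 0,"dz": -0.008,"wx": 0,"wy": 0,"wz": 0}
    - {"claw": 0.01,"dx": 0,"dy": 0,"dz": -0.006,"wx": 0,"wy": 0,"wz": 0}
    - {"claw": 0.01,"dx": 0,"dy": 0,"dz": -0.003,"wx": 0,"wy": 0,"wz": 0}
    - {"claw": 0.01,"dx": 0,"dy": 0,"dz": 0,"wx": 0,"wy": 0,"wz": 0}

```text
t: 13.78
eef_pos: [0.5483, -0.0181, 0.248]
tool_rot: [0.0, 0.99, 0.14, 0.0]
contact_force: [-0.1, -2.0, -1.6]
gripper_width: 0.232
grasp_force: 111.1
```

Run:
```python
from h import *
p,d=shot('side','side5');o=get_obs();print(o['t'],o['eef_pos'],o['tool_rot'],o['contact_force'])
a=cv2.resize(p[140:210,240:310],None,fx=8,fy=8,interpolation=cv2.INTER_CUBIC)
cv2.imwrite('pics/c5.png',a[:,:,::-1])
```

```text
13.825 [ 0.54811588 -0.01813655  0.2477739 ] [ 7.88527090e-06  9.90113236e-01  1.40270342e-01 -1.03644801e-04] [ 0.04723799 -0.27088251 -2.10757452]
```

View pics/c5.png

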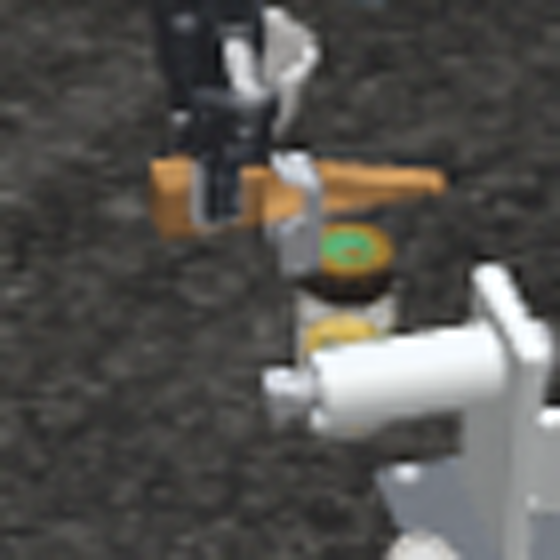

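The wedge carries the clip clear of the axle. Next, over to the tray.

drive_tool:
  increments:
    - {"claw": 0.01,"dx": 0,"dy": 0,"dz": 0,"wx": 0,"wy": 0,"wz": 3}
    - {"claw": 0.01,"dx": 0,"dy": 0,"dz": 0,"wx": 0,"wy": 0,"wz": 4}
    - {"claw": 0.01,"dx": 0,"dy": 0,"dz": 0,"wx": 0,"wy": 0,"wz": 4}
    - {"claw": 0.01,"dx": 0,"dy": 0,"dz": 0,"wx": 0,"wy": 0,"wz": 2.8}
    - {"claw": 0.01,"dx": -0.0025,"dy": 0.0105,"dz": 0,"wx": 0,"wy": 0,"wz": 0}
    - {"claw": 0.01,"dx": -0.0045,"dy": 0.019,"dz": 0,"wx": 0,"wy": 0,"wz": 0}
    - {"claw": 0.01,"dx": -0.006,"dy": 0.0265,"dz": 0,"wx": 0,"wy": 0,"wz": 0}
    - {"claw": 0.01,"dx": -0.006,"dy": 0.0265,"dz": 0,"wx": 0,"wy": 0,"wz": 0}
    - {"claw": 0.01,"dx": -0.006,"dy": 0.0265,"dz": 0,"wx": 0,"wy": 0,"wz": 0}
    - {"claw": 0.01,"dx": -0.006,"dy": 0.0265,"dz": 0,"wx": 0,"wy": 0,"wz": 0}
    - {"claw": 0.01,"dx": -0.006,"dy": 0.0265,"dz": 0,"wx": 0,"wy": 0,"wz": 0}
    - {"claw": 0.01,"dx": -0.006,"dy": 0.0265,"dz": 0,"wx": 0,"wy": 0,"wz": 0}
    - {"claw": 0.01,"dx": -0.006,"dy": 0.0265,"dz": 0,"wx": 0,"wy": 0,"wz": 0}
    - {"claw": 0.01,"dx": -0.0055,"dy": 0.022,"dz": 0,"wx": 0,"wy": 0,"wz": 0}
    - {"claw": 0.01,"dx": -0.0045,"dy": 0.018,"dz": 0,"wx": 0,"wy": 0,"wz": 0}
    - {"claw": 0.01,"dx": -0.0025,"dy": 0.0105,"dz": 0,"wx": 0,"wy": 0,"wz": 0}
    - {"claw": 0.01,"dx": 0,"dy": 0,"dz": 0,"wx": 0,"wy": 0,"wz": 0}

```text
t: 15.95
eef_pos: [0.4973, -0.2865, 0.2478]
tool_rot: [0.0, 1.0, 0.02, -0.0]
contact_force: [1.0, 0.8, -1.5]
gripper_width: 0.231
grasp_force: 111.2
```

drive_tool:
  increments:
    - {"claw": 0.01,"dx": 0,"dy": 0,"dz": 0.01,"wx": 0,"wy": 0,"wz": 0}
    - {"claw": 0.01,"dx": 0,"dy": 0,"dz": 0.015,"wx": 0,"wy": 0,"wz": 0}
    - {"claw": 0.01,"dx": 0,"dy": 0,"dz": 0.02,"wx": 0,"wy": 0,"wz": 0}
    - {"claw": 0.01,"dx": 0,"dy": 0,"dz": 0.02,"wx": 0,"wy": 0,"wz": 0}
    - {"claw": 0.01,"dx": 0,"dy": 0,"dz": 0.02,"wx": 0,"wy": 0,"wz": 0}
    - {"claw": 0.01,"dx": 0,"dy": 0,"dz": 0.02,"wx": 0,"wy": 0,"wz": 0}
    - {"claw": 0.01,"dx": 0,"dy": 0,"dz": 0.02,"wx": 0,"wy": 0,"wz": 0}
    - {"claw": 0.01,"dx": 0,"dy": 0,"dz": 0.02,"wx": 0,"wy": 0,"wz": 0}
    - {"claw": 0.01,"dx": 0,"dy": 0,"dz": 0.015,"wx": 0,"wy": 0,"wz": 0}
    - {"claw": 0.01,"dx": 0,"dy": 0,"dz": 0.01,"wx": 0,"wy": 0,"wz": 0}
    - {"claw": 0.01,"dx": 0,"dy": 0,"dz": 0.005,"wx": 0,"wy": 0,"wz": 0}
    - {"claw": 0.01,"dx": 0,"dy": 0,"dz": 0,"wx": 0,"wy": 0,"wz": 0}

```text
t: 17.45
eef_pos: [0.4976, -0.2859, 0.0729]
tool_rot: [0.0, 1.0, 0.02, 0.0]
contact_force: [0.6, 0.4, -0.7]
gripper_width: 0.229
grasp_force: 111.2
```

drive_tool:
  increments:
    - {"claw": 0.01,"dx": 0,"dy": 0,"dz": 0.01,"wx": 0,"wy": 0,"wz": 0}
    - {"claw": 0.01,"dx": 0,"dy": 0,"dz": 0.008,"wx": 0,"wy": 0,"wz": 0}
    - {"claw": 0.01,"dx": 0,"dy": 0,"dz": 0.008,"wx": 0,"wy": 0,"wz": 0}
    - {"claw": 0.01,"dx": 0,"dy": 0,"dz": 0.006,"wx": 0,"wy": 0,"wz": 0}
    - {"claw": 0.01,"dx": 0,"dy": 0,"dz": 0.002,"wx": 0,"wy": 0,"wz": 0}
    - {"claw": 0.045,"dx": 0,"dy": 0,"dz": 0,"wx": 0,"wy": 0,"wz": 0}
    - {"claw": 0.045,"dx": 0,"dy": 0,"dz": 0,"wx": 0,"wy": 0,"wz": 0}
    - {"claw": 0.045,"dx": 0,"dy": 0,"dz": 0,"wx": 0,"wy": 0,"wz": 0}
    - {"claw": 0.045,"dx": 0,"dy": 0,"dz": -0.01,"wx": 0,"wy": 0,"wz": 0}
    - {"claw": 0.045,"dx": 0,"dy": 0,"dz": -0.03,"wx": 0,"wy": 0,"wz": 0}
    - {"claw": 0.045,"dx": 0,"dy": 0,"dz": -0.05,"wx": 0,"wy": 0,"wz": 0}
    - {"claw": 0.045,"dx": 0,"dy": 0,"dz": -0.05,"wx": 0,"wy": 0,"wz": 0}
    - {"claw": 0.06,"dx": 0,"dy": 0,"dz": -0.05,"wx": 0,"wy": 0,"wz": 0}
  newtons: 50

```text
t: 19.08
eef_pos: [0.4974, -0.2858, 0.2315]
tool_rot: [0.0, 1.0, 0.02, 0.0]
contact_force: [0.9, -0.9, -0.1]
gripper_width: 0.7
grasp_force: 0.0
```

drive_tool:
  increments:
    - {"claw": 0.06,"dx": 0.0204,"dy": -0.0407,"dz": 0,"wx": 0,"wy": 0,"wz": 0}
    - {"claw": 0.06,"dx": 0.0204,"dy": -0.0407,"dz": 0,"wx": 0,"wy": 0,"wz": 0}
    - {"claw": 0.06,"dx": 0.0204,"dy": -0.0407,"dz": 0,"wx": 0,"wy": 0,"wz": 0}
    - {"claw": 0.06,"dx": 0.0204,"dy": -0.0407,"dz": 0,"wx": 0,"wy": 0,"wz": 0}
    - {"claw": 0.06,"dx": 0.0204,"dy": -0.0407,"dz": 0,"wx": 0,"wy": 0,"wz": 0}
    - {"claw": 0.06,"dx": 0.0204,"dy": -0.0407,"dz": 0,"wx": 0,"wy": 0,"wz": 0}
    - {"claw": 0.06,"dx": 0.0204,"dy": -0.0407,"dz": 0,"wx": 0,"wy": 0,"wz": 0}
    - {"claw": 0.06,"dx": 0,"dy": 0,"dz": 0,"wx": 0,"wy": 0,"wz": -6.9}
    - {"claw": 0.06,"dx": 0,"dy": 0,"dz": 0,"wx": 0,"wy": 0,"wz": -6.9}
    - {"claw": 0.06,"dx": 0,"dy": 0,"dz": 0,"wx": 0,"wy": 0,"wz": 0}

```text
t: 20.32
eef_pos: [0.6286, 0.0045, 0.2295]
tool_rot: [0.0, 0.99, 0.14, 0.0]
contact_force: [-0.1, -0.4, 0.4]
gripper_width: 0.699
grasp_force: 0.0
```

Run:
```python
from h import *
p,d=shot('side','side6');q,e=shot('top','top6');o=get_obs();print(o['t'],o['eef_pos'],o['tool_rot'],o['contact_force'])
a=cv2.resize(p[130:305,195:335],None,fx=3,fy=3,interpolation=cv2.INTER_CUBIC);b=cv2.resize(q[160:250,310:380],None,fx=5,fy=5,interpolation=cv2.INTER_CUBIC)
I=np.zeros((530,780,3),np.uint8);I[:525,:420]=a;I[:450,425:775]=b;cv2.imwrite('pics/c6.png',I[:,:,::-1])
```

```text
20.425 [0.6285911  0.00429819 0.22937138] [6.31832902e-05 9.90314639e-01 1.38841174e-01 2.02369405e-04] [0.16034106 0.1623012  0.03312521]
```

View pics/c6.png

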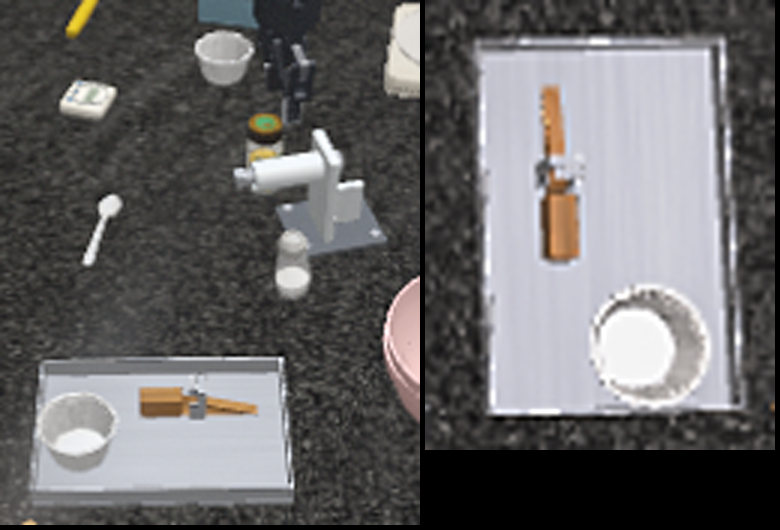

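Wedge and clip lie in the tray, with the clip at (560,172) and the cup undisturbed. The roller is still on its axle. I'll grasp it now.

drive_tool:
  increments:
    - {"claw": 0.06,"dx": 0,"dy": 0,"dz": 0.04,"wx": 0,"wy": 0,"wz": 0}
    - {"claw": 0.06,"dx": 0,"dy": 0,"dz": 0.04,"wx": 0,"wy": 0,"wz": 0}
    - {"claw": 0.06,"dx": 0,"dy": 0,"dz": 0.025,"wx": 0,"wy": 0,"wz": 0}
    - {"claw": 0.06,"dx": 0,"dy": 0,"dz": 0.0105,"wx": 0,"wy": 0,"wz": 0}
    - {"claw": 0.02,"dx": 0,"dy": 0,"dz": 0,"wx": 0,"wy": 0,"wz": 0}
    - {"claw": 0.02,"dx": 0,"dy": 0,"dz": 0,"wx": 0,"wy": 0,"wz": 0}
    - {"claw": 0.02,"dx": 0,"dy": 0,"dz": 0,"wx": 0,"wy": 0,"wz": 0}
    - {"claw": 0.02,"dx": 0,"dy": 0,"dz": 0,"wx": 0,"wy": 0,"wz": 0}
  newtons: 40

```text
t: 21.42
eef_pos: [0.6292, 0.0045, 0.1143]
tool_rot: [0.0, 0.99, 0.14, 0.001]
contact_force: [-1.0, -0.1, 3.2]
gripper_width: 0.407
grasp_force: 41.0
```

drive_tool:
  increments:
    - {"claw": 0.02,"dx": 0,"dy": 0,"dz": -0.002,"wx": 0,"wy": 0,"wz": 0}
    - {"claw": 0.02,"dx": -0.008,"dy": 0,"dz": 0,"wx": 0,"wy": 0,"wz": 0}
    - {"claw": 0.02,"dx": -0.01,"dy": 0,"dz": 0,"wx": 0,"wy": 0,"wz": 0}
    - {"claw": 0.02,"dx": -0.01,"dy": 0,"dz": 0,"wx": 0,"wy": 0,"wz": 0}

```text
t: 21.92
eef_pos: [0.6007, -0.0036, 0.1152]
tool_rot: [0.0, 0.99, 0.14, -0.0]
contact_force: [-0.1, 0.3, -1.0]
gripper_width: 0.412
grasp_force: 40.6
```

drive_tool:
  increments:
    - {"claw": 0.02,"dx": -0.013,"dy": 0,"dz": 0,"wx": 0,"wy": 0,"wz": 0}
    - {"claw": 0.02,"dx": -0.013,"dy": 0,"dz": 0,"wx": 0,"wy": 0,"wz": 0}
    - {"claw": 0.02,"dx": -0.013,"dy": 0,"dz": 0,"wx": 0,"wy": 0,"wz": 0}
    - {"claw": 0.02,"dx": -0.013,"dy": 0,"dz": 0,"wx": 0,"wy": 0,"wz": 0}
    - {"claw": 0.02,"dx": -0.013,"dy": 0,"dz": 0,"wx": 0,"wy": 0,"wz": 0}
    - {"claw": 0.02,"dx": -0.013,"dy": 0,"dz": 0,"wx": 0,"wy": 0,"wz": 0}
    - {"claw": 0.02,"dx": -0.013,"dy": 0,"dz": 0,"wx": 0,"wy": 0,"wz": 0}
    - {"claw": 0.02,"dx": -0.013,"dy": 0,"dz": 0,"wx": 0,"wy": 0,"wz": 0}
    - {"claw": 0.02,"dx": 0,"dy": 0,"dz": 0,"wx": 0,"wy": 0,"wz": 0}
    - {"claw": 0.02,"dx": 0,"dy": 0,"dz": 0,"wx": 0,"wy": 0,"wz": 0}

```text
t: 23.18
eef_pos: [0.5024, -0.032, 0.1156]
tool_rot: [-0.0, 0.99, 0.14, 0.0]
contact_force: [-0.0, 0.4, -1.5]
gripper_width: 0.407
grasp_force: 40.6
```

Run:
```python
from h import *
p,d=shot('side','side7');o=get_obs();print(o['t'],o['eef_pos'],o['contact_force'],o['gripper_width'])
cv2.imwrite('pics/c7.png',cv2.resize(p[140:220,220:330],None,fx=6,fy=6,interpolation=cv2.INTER_CUBIC)[:,:,::-1])
```

```text
23.225 [ 0.50251496 -0.0318968   0.11556273] [ 0.5751844   0.12290262 -1.71617066] 0.40918363314849737
```

View pics/c7.png

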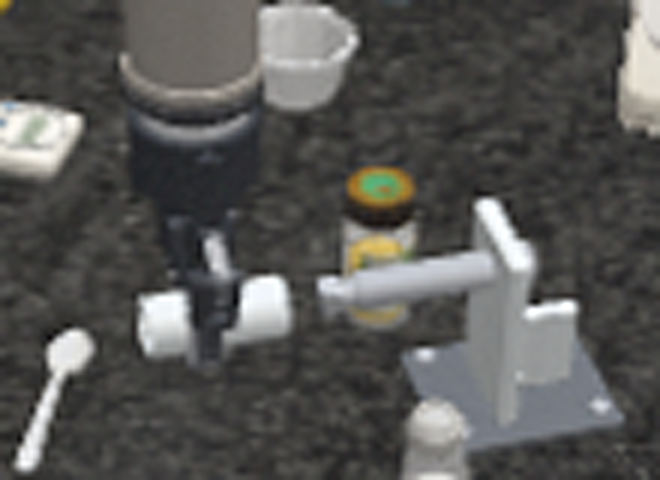

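The roller is fully off the axle and held level. I'll place it in the tray beside the wedge.

drive_tool:
  increments:
    - {"claw": 0.02,"dx": 0,"dy": 0,"dz": -0.03,"wx": 0,"wy": 0,"wz": 0}
    - {"claw": 0.02,"dx": 0,"dy": 0,"dz": -0.03,"wx": 0,"wy": 0,"wz": 0}
    - {"claw": 0.02,"dx": 0,"dy": 0,"dz": 0,"wx": 0,"wy": 0,"wz": 6.9}
    - {"claw": 0.02,"dx": 0,"dy": 0,"dz": 0,"wx": 0,"wy": 0,"wz": 6.9}
    - {"claw": 0.02,"dx": 0.0032,"dy": 0.0327,"dz": 0,"wx": 0,"wy": 0,"wz": 0}
    - {"claw": 0.02,"dx": 0.0032,"dy": 0.0327,"dz": 0,"wx": 0,"wy": 0,"wz": 0}
    - {"claw": 0.02,"dx": 0.0032,"dy": 0.0327,"dz": 0,"wx": 0,"wy": 0,"wz": 0}
    - {"claw": 0.02,"dx": 0.0032,"dy": 0.0327,"dz": 0,"wx": 0,"wy": 0,"wz": 0}
    - {"claw": 0.02,"dx": 0.0032,"dy": 0.0327,"dz": 0,"wx": 0,"wy": 0,"wz": 0}
    - {"claw": 0.02,"dx": 0.0032,"dy": 0.0327,"dz": 0,"wx": 0,"wy": 0,"wz": 0}
    - {"claw": 0.02,"dx": 0.0032,"dy": 0.0327,"dz": 0,"wx": 0,"wy": 0,"wz": 0}
    - {"claw": 0.02,"dx": 0.0032,"dy": 0.0327,"dz": 0,"wx": 0,"wy": 0,"wz": 0}
    - {"claw": 0.02,"dx": 0.0032,"dy": 0.0327,"dz": 0,"wx": 0,"wy": 0,"wz": 0}
    - {"claw": 0.02,"dx": 0.0032,"dy": 0.0327,"dz": 0,"wx": 0,"wy": 0,"wz": 0}
    - {"claw": 0.02,"dx": 0,"dy": 0,"dz": 0,"wx": 0,"wy": 0,"wz": 0}

```text
t: 25.1
eef_pos: [0.5467, -0.361, 0.1751]
tool_rot: [0.001, 1.0, 0.018, -0.0]
contact_force: [-0.1, 0.2, -2.0]
gripper_width: 0.41
grasp_force: 40.6
```

drive_tool:
  increments:
    - {"claw": 0.02,"dx": 0,"dy": 0,"dz": 0.03,"wx": 0,"wy": 0,"wz": 0}
    - {"claw": 0.02,"dx": 0,"dy": 0,"dz": 0.04,"wx": 0,"wy": 0,"wz": 0}
    - {"claw": 0.02,"dx": 0,"dy": 0,"dz": 0.035,"wx": 0,"wy": 0,"wz": 0}
    - {"claw": 0.02,"dx": 0,"dy": 0,"dz": 0.02,"wx": 0,"wy": 0,"wz": 0}
    - {"claw": 0.02,"dx": 0,"dy": 0,"dz": 0.01,"wx": 0,"wy": 0,"wz": 0}
    - {"claw": 0.02,"dx": 0,"dy": 0,"dz": 0.005,"wx": 0,"wy": 0,"wz": 0}
    - {"claw": 0.02,"dx": 0,"dy": 0,"dz": 0,"wx": 0,"wy": 0,"wz": 0}

```text
t: 25.98
eef_pos: [0.5476, -0.3578, 0.0361]
tool_rot: [0.0, 1.0, 0.02, 0.0]
contact_force: [0.0, -0.6, -1.1]
gripper_width: 0.408
grasp_force: 40.6
```

drive_tool:
  increments:
    - {"claw": 0.02,"dx": 0,"dy": 0,"dz": 0.004,"wx": 0,"wy": 0,"wz": 0}
    - {"claw": 0.02,"dx": 0,"dy": 0,"dz": 0.002,"wx": 0,"wy": 0,"wz": 0}
    - {"claw": 0.04,"dx": 0,"dy": 0,"dz": 0,"wx": 0,"wy": 0,"wz": 0}
    - {"claw": 0.046,"dx": 0,"dy": 0,"dz": 0,"wx": 0,"wy": 0,"wz": 0}
    - {"claw": 0.05,"dx": 0,"dy": 0,"dz": 0,"wx": 0,"wy": 0,"wz": 0}
    - {"claw": 0.05,"dx": 0,"dy": 0,"dz": -0.02,"wx": 0,"wy": 0,"wz": 0}
    - {"claw": 0.05,"dx": 0,"dy": 0,"dz": -0.04,"wx": 0,"wy": 0,"wz": 0}
    - {"claw": 0.05,"dx": 0,"dy": 0,"dz": -0.05,"wx": 0,"wy": 0,"wz": 0}
    - {"claw": 0.05,"dx": 0,"dy": 0,"dz": -0.05,"wx": 0,"wy": 0,"wz": 0}
    - {"claw": 0.05,"dx": -0.02,"dy": 0.04,"dz": -0.04,"wx": 0,"wy": 0,"wz": 0}
    - {"claw": 0.05,"dx": -0.02,"dy": 0.05,"dz": 0,"wx": 0,"wy": 0,"wz": 0}
    - {"claw": 0.05,"dx": -0.02,"dy": 0.05,"dz": 0,"wx": 0,"wy": 0,"wz": 0}
    - {"claw": 0.05,"dx": 0,"dy": 0,"dz": 0,"wx": 0,"wy": 0,"wz": 0}
    - {"claw": 0.05,"dx": 0,"dy": 0,"dz": 0,"wx": 0,"wy": 0,"wz": 0}

```text
t: 27.72
eef_pos: [0.493, -0.4996, 0.2304]
tool_rot: [-0.0, 1.0, 0.02, 0.001]
contact_force: [0.6, 0.4, -0.3]
gripper_width: 0.583
grasp_force: 0.0
```

Run:
```python
from h import *
p,d=shot('side','side8');o=get_obs();print(o['t'],o['eef_pos'],o['contact_force'],o['gripper_width'])
cv2.imwrite('pics/c8.png',cv2.resize(p[140:320,180:340],None,fx=3.3,fy=3.3,interpolation=cv2.INTER_CUBIC)[:,:,::-1])
```

```text
27.775 [ 0.49372591 -0.49863345  0.23026505] [ 0.88719831  0.52291038 -0.5071034 ] 0.5852858787783861
```

View pics/c8.png

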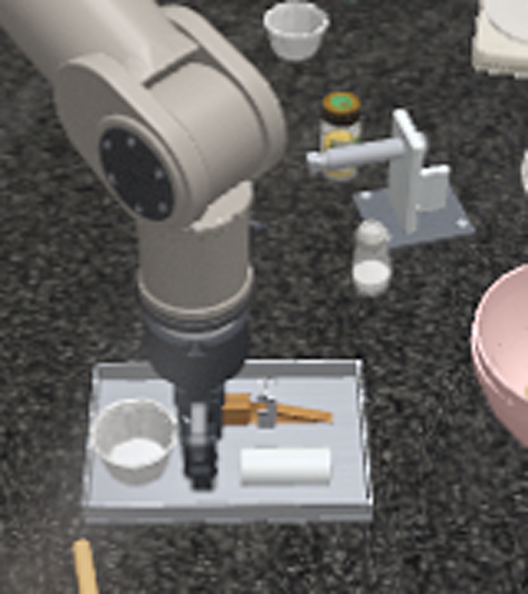

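The wedge, clip and roller all lie in the tray, the roller at (285,465), and the gripper is clear. I'll hand in.

```bash
python3 -c "
from station import *
print(hand_in())"
```

```text
the job is handed in; nothing more can be done
None
```

I handed the job in at about 28 s: the wedge pried the clip off, the roller was drawn off the axle, and clip, wedge and roller lie in the tray with the other items undisturbed in the last pictures; no verdict came back, and I viewed 11 pictures, one over the limit of 10.

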